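# Find the balance point of a sprung incubator lid and hold it there for adjustment

### The arm

A 6-joint arm with a two-finger parallel gripper is mounted at the origin on the work surface. World frame = base frame: x ahead of the robot, y to its left, z up, the work surface at z = 0. Lengths are in m, angles in rad, forces in N, time in s.
With the tool pointing down it reaches from about 0.275 to 1 m from the base axis. Payload 8.4 kg.
Tool frame: the origin (TCP) lies at the very end of the fingers, on their centre line; the grasp point (between the pads) lies r.grip_point_offset behind it (r.grip_point_offset is the distance from the TCP to the grasp point, in m); z points along the fingers, y is the line along which they close (so a half turn about z gives the same grasp; the last joint's range is limited). The gripper opens to 85 mm and grips with 20 to 120 N. Pads are 22 mm wide; open, the fingers measure 114 mm over their backs; the gripper's body (76 mm by 85 mm) begins 54 mm behind the grasp point. The pads swing forward as they close: fully open they stand 13 mm farther back than shut.
Start: joints at [-1.335, 0.353, 1.633, -0, 1.155, -0.002], TCP at [0.147, -0.607, 0.197] pointing down, gripper open.
Joint ranges: [-2.63, 2.63], [-0.92, 2.1], [0.06, 2.66], [-1.3, 4.44], [0, 2.69], [-3.02, 3.02]. Speed limits (rad/s): [2.22, 2.22, 2.79, 3.14, 3.14, 3.14].

### API

Orientations are given as a unit quaternion [x, y, z, w].
In Python, from workcell import r gives the robot as it stands.
- The arm moves only by the shell command python3 -m inch 'ROWS'. ROWS is text: rows parted by semicolons, each of 7 numbers parted by spaces: the turn, a rotation vector about the tool's x, y, z in degrees, then the shift along the tool's x, y, z in mm, then the finger opening in mm, from 0 to 85.4. A call has 1 to 20 rows; each row is the pose to reach, as a shift and turn from the pose commanded when the call began, along the tool's axes at that moment; what a row does not reach only later rows make up. A row lasts 1/8 s, in which the tool goes at most 62.5 mm and 10.7 degrees, less where a joint would pass 70% of its speed; a pose out of reach is approached as far as the arm can. A call with a gripper value outside its range is refused whole. The fingers move at their own pace and stop on an object; the grip force is fixed at half the most. Time passes only in rows, so rows that repeat a pose let the fingers close. It gives the time, the measured TCP pose, the force, the opening and the grip force at its end, in the units of the state.
- r.sense(): the state, without advancing time (a new reading comes with each control period).
- r.grab_frame(name): name is "side" or "top"; returns the picture (400x640x3 uint8, red, green, blue); there is no depth.
- r.camera_info(name): a dict with "mtx" (3x3 intrinsics, pixels), "position" and "attitude" of the camera in the world. Camera axes: x right, y down, z forward; pixel columns grow to the right and rows downward; lengths in m; the calibration is good to about 2 mm. A picture is of the moment at which its call begins. camera_info takes no time and is no camera call.
- r.hand_in(): hands the job in; it is judged then, once.
Trained networks look in the newest picture that a camera, given by its name, has taken for a name from the list of things; names that differ only in an ending like _2 or _b are one class to them, and where a whole thing is asked for, a point or a joint stands for the part that bears it (a point fixed in the world has none). Each returns a list of dicts, best first, with "confidence" (0 to 1); they miss things now and then, are a little off and sometimes report something else, mostly with a low value. They report only what shows in the picture. A call takes as long as a camera call.
- r.boxes_of(camera, thing): "extent" ([left, top, right, bottom] in pixels, round what is visible of it).
- r.place_of(camera, thing): "pixel" ([column, row] in pixels: a listed point, or the origin of a listed thing).
The state is a dict: "time_s": time; "qpos": joint angles; "dq": joint speeds; "joint_torque": joint torques, N m; "position": TCP position; "ee_rot": TCP orientation; "ft_force": force on the tool from outside, world axes, zero at the start; "wrist_torque": the same for the moment, N m; "grip_width": opening from 0.0 (shut) to 1.0 (fully open); "finger_force": force on a finger pad.
Only numpy, scipy, OpenCV 4.12 (cv2) and the standard library are available. Lean on these libraries where they do the work, as an engineer would, in place of code of your own. Each camera call takes 0.05 s, during which the arm holds its last target. There are 200 camera calls.

### The job

The hinge springs of the bench-top incubator are about to be re-set. Grip the lid by its bar handle, raise it until it is clearly past the balance point where the springs take over, then bring it back to just below that point (by no more than about ten degrees), where it would sink shut if let go, and finish there, still gripping the bar and holding the lid still for the adjustment. Keep the lid in hand all the way, so that it neither flies wide open nor drops shut, and leave the things around the incubator where they are.

Things in the scene. Friction and masses are not known exactly. Their poses are not given: they have to be found in the camera images.
- incubator: low white bench-top box, 250 deep, 270 wide, 100 tall, display and keys on its front; stands firm. Its lid is a white frame with a clear window, 179 deep, 262 wide, 24 thick, hinged along the far edge, with two wound torsion springs on the hinge shaft. Origin: underside centre, its front face 120 before it; x points level from front to back, y to the left seen from the robot, z up
- lid_angle (a joint): opening angle of the lid, rad: 0 shut, grows as its front rises, stop at 1.75. Balance point 0.90 rad (52 degrees). Below it the weight wins and the lid sinks shut when let go (2.3 N straight up at the bar starts it from shut, less and less towards the balance point); above it the springs win and it swings open by itself (1 N at the bar at 1.1 rad, 5 N at the stop). Hardly any friction
- lid_bar: round steel bar handle, 11 thick, 131 long, parallel to the hinge, on two 9 thick stand-offs (55 either side of its middle) before the lid's front edge, 39 clear of it and of the incubator's front; free for 80 below and all above. Origin: middle of the bar, 240 from the hinge axis, 116 above the bench when shut. Axes turn with the lid: y along the bar, x towards the hinge, z up when shut
- lid_hinge (a point): middle of the lid's hinge axis on the incubator, 75 behind its centre, 116 above the bench, level with the bar when shut; axes as the incubator's, y along the hinge. At opening angle a the middle of the bar is 240 x cos(a) before the hinge axis and 240 x sin(a) above it
- jar: bystander, to be left alone: closed glass specimen jar with a black cap, 64 across, 90 tall, beside the incubator; origin underside centre, z up
- wash_bottle: bystander, to be left alone: white plastic wash bottle, 70 across, 185 tall to its bent spout, on the other side of the incubator; origin underside centre, z up
- hook_spanner: bystander, to be left alone: flat steel hook spanner for the spring collars, 150 long, 7 thick, lying in front of the incubator; origin underside, near its middle, z up
- mussel_shell: bystander, to be left alone: half of a dark blue mussel shell, 62 x 31 x 11, lying in front of the incubator; origin underside centre, z up
- shell_tray: bystander, to be left alone: steel dissecting tray with mussel shells, 150 x 200 x 22; origin underside centre, z up
- finger_bowl: bystander, to be left alone: glass bowl, 110 across, 48 tall; origin underside centre, z up
- beaker: bystander, to be left alone: clear plastic beaker, 73 across, 90 tall; origin underside centre, z up
- pen: bystander, to be left alone: white pen with a black cap, 120 long, 11 thick; origin underside, near its middle, z up

How it is judged:
On the way:
1. the lid is raised past its balance point with the fingers on the bar (opening angle above 0.96 rad) (value of joint lid_angle above 0.96 rad and contact force between the fingers and lid_bar above 0.5 N), for 0.1 s.
At the end, for the whole second after the job is handed in: The lid has been past its balance point (above 0.96 rad) and is now held still (under 0.1 rad/s) at 0.70 to 0.88 rad, just below the balance point at 0.90, by the fingers gripping the bar (more than 3 N between fingers and bar); every bystander is within 30 mm of where it was (value of joint lid_angle between 0.7 and 0.88 rad and velocity of joint lid_angle between -0.1 and 0.1 rad/s and contact force between the fingers and lid_bar above 3 N and distance of each of jar, wash_bottle, hook_spanner, mussel_shell, shell_tray, finger_bowl, beaker, pen from where it was at the start of the episode below 0.03 m); the arm keeps its last pose, push and grip.
It fails at once if the lid flies wide open (beyond 1.40 rad) (value of joint lid_angle above 1.4 rad).
It fails at once if the lid drops or is slammed (closing faster than 2 rad/s) (velocity of joint lid_angle below -2 rad/s).
It fails at once if the lid is flung up (opening faster than 2.5 rad/s) (velocity of joint lid_angle above 2.5 rad/s).
It fails at once if one of the things around is pushed away (more than 30 mm) (distance of any of jar, wash_bottle, hook_spanner, mussel_shell, shell_tray, finger_bowl, beaker, pen from where it was at the start of the episode above 0.03 m).
It also fails if it takes over 38 s, if anything falls off the work surface, if the arm or the gripper's body presses on something with over 40 N, if the wrist force passes 120 N, or if a joint passes its speed limit or range.

## Working session

There is one attempt and no reset: what is moved stays moved. The work goes in short steps, Python scripts to look and compute and a shell command to move; the robot and the scene stay as the last step left them, time stands still between calls to the robot, and variables do not carry over. Pictures are saved under pics/ and viewed, at most 10 in all, crops included, and the job is handed in when it is done.

```bash
mkdir -p pics; ls; python3 - <<'E'
from workcell import r
import cv2, numpy as np
s=r.sense(); print(s['time_s'],s['position'],s['ee_rot'],r.grip_point_offset,s['grip_width'])
for c in ('side','top'):
    im=r.grab_frame(c); cv2.imwrite(f'pics/{c}0.png',im[:,:,::-1])
    i=r.camera_info(c); print(c,np.round(i['mtx'],1).tolist(),i['position'],i['attitude'])
    for t in ('lid_bar','lid_hinge','incubator'):
        print(t,[(np.round(d['pixel'],1),round(d['confidence'],2)) for d in r.place_of(c,t)][:2])
E
```

```text
pics
0.0 [ 0.14712992 -0.60689592  0.19626267] [ 9.92937848e-01  1.18633635e-01 -6.48130277e-05 -6.97307870e-04] 0.0187 1.000048243216577
side [[379.8, 0.0, 317.3], [0.0, 379.8, 195.2], [0.0, 0.0, 1.0]] [0.07784333 0.64482305 0.802197  ] [-0.25632012  0.87372661 -0.39627289  0.11776927]
lid_bar [(array([296.3, 237.1]), 0.76)]
lid_hinge [(array([230.6, 197.2]), 0.94)]
incubator [(array([256. , 238.9]), 0.95)]
top [[473.2, 0.0, 321.1], [0.0, 473.2, 201.1], [0.0, 0.0, 1.0]] [ 0.31783751 -0.0276774   1.48849049] [-0.69972758  0.71088864 -0.0541299   0.04570133]
lid_bar [(array([256.4, 216.4]), 0.75)]
lid_hinge [(array([262.1, 139.9]), 0.67)]
incubator [(array([263.6, 171.9]), 0.93), (array([264.3, 139.2]), 0.27)]
```

```bash
cat > h.py <<'E'
import numpy as np
from scipy.spatial.transform import Rotation as R
from workcell import r
def ray(c,p):
    i=r.camera_info(c); d=R.from_quat(i['attitude']).apply(np.linalg.inv(i['mtx'])@[p[0],p[1],1]); return np.array(i['position']),d
def onz(c,p,z):
    o,d=ray(c,p); return o+d*(z-o[2])/d[2]
def proj(c,X):
    i=r.camera_info(c); q=R.from_quat(i['attitude']).inv().apply(np.array(X)-i['position'])@np.array(i['mtx']).T; return q[...,:2]/q[...,2:]
E
python3 - <<'E'
from h import *
for n,z,ps,pt in (('bar',.116,(296.3,237.1),(256.4,216.4)),('hinge',.116,(230.6,197.2),(262.1,139.9)),('inc',0,(256,238.9),(263.6,171.9))):
    print(n,onz('side',ps,z).round(4),onz('top',pt,z).round(4))
print(R.from_quat(r.sense()['ee_rot']).as_matrix().round(3))
E
```

```text
bar [0.4634 0.1439 0.116 ] [0.4707 0.1434 0.116 ]
hinge [0.6993 0.1204 0.116 ] [0.6997 0.1271 0.116 ]
inc [0.6209 0.1266 0.    ] [0.6265 0.1353 0.    ]
[[ 0.972  0.236 -0.   ]
 [ 0.236 -0.972  0.   ]
 [-0.    -0.    -1.   ]]
```

View pics/side0.png

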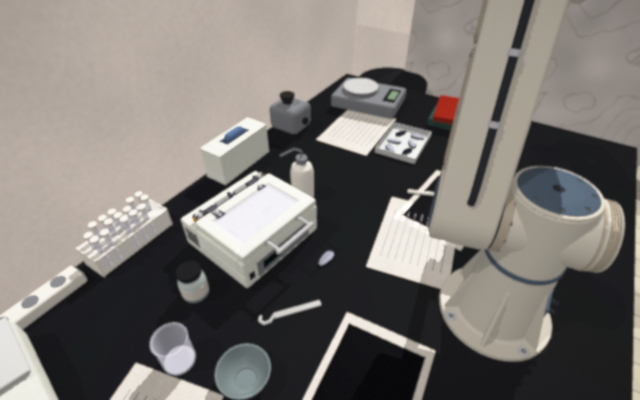

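View pics/top0.png

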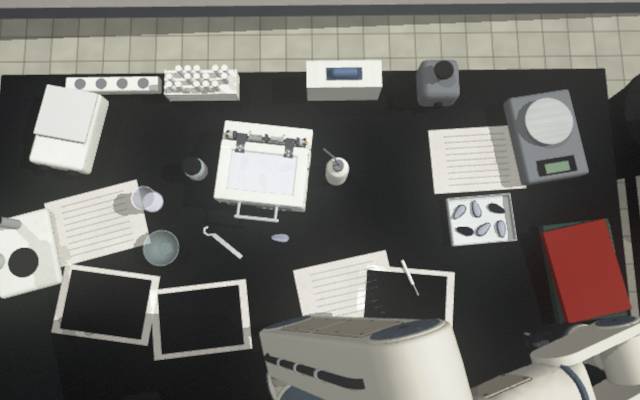

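The side view shows the incubator at about (250,225) with the bar at about (290,235). In the top view the bar is at about (257,217), with the spanner, shell and wash bottle clear of its front. I'll check the fit with an overlay of the modelled bar on enlarged crops.

```bash
python3 - <<'E'
from h import *
import cv2
from scipy.optimize import least_squares
def pts(p):
    f=np.array([np.cos(p[2]),np.sin(p[2]),0]); h=np.array([p[0],p[1],.116])
    return np.array([h-.240*f,h,h-.075*f-[0,0,.116]])
obs={'side':[(296.3,237.1),(230.6,197.2),(256,238.9)],'top':[(256.4,216.4),(262.1,139.9),(263.6,171.9)]}
s=least_squares(lambda p:np.concatenate([(proj(c,pts(p))-obs[c]).ravel() for c in obs]),[.7,.124,-.08],loss='soft_l1')
p=s.x; print(p,s.fun.round(1),pts(p).round(4))
out=[]
l=np.array([-np.sin(p[2]),np.cos(p[2]),0])
for c,b in (('side',(210,180)),('top',(205,120))):
    im=cv2.imread(f'pics/{c}0.png')[b[1]:b[1]+110,b[0]:b[0]+120]; im=cv2.resize(im,None,fx=5*.6*1.1,fy=3.3,interpolation=cv2.INTER_CUBIC)
    B=pts(p)[0]; H=pts(p)[1]
    for q in (B-.0655*l,B,B+.0655*l,H):
        u=(proj(c,q)-b+.5)*3.3; cv2.drawMarker(im,tuple(int(v) for v in u),(0,0,255),0,10,1)
    out.append(im)
cv2.imwrite('pics/fit.png',np.hstack(out))
E
```

```text
[ 0.70092157  0.12340139 -0.08647475] [ 0.5  0.3 -1.2  0.4 -2.2 -0.  -0.2  3.   1.2 -0.4  1.7  0.1] [[0.4618 0.1441 0.116 ]
 [0.7009 0.1234 0.116 ]
 [0.6262 0.1299 0.    ]]
```

View pics/fit.png

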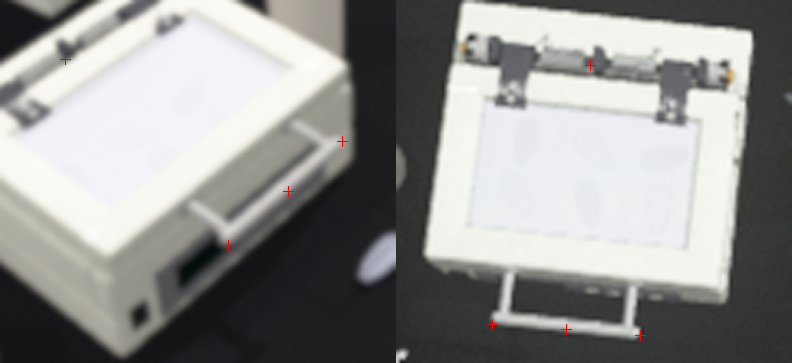

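The overlay shows the bar about 5 mm farther from the robot than the fit in both views: bar centre at crop pixel (566,323) top against the marker at (566,329). It is also slightly more turned. I'll use bar (0.466, 0.144), yaw −0.105, and plan a first move there.

```bash
cat >> h.py <<'E'
B=np.array([.466,.1437,.116]); YAW=-.105
F=np.array([np.cos(YAW),np.sin(YAW),0]); U=np.array([0,0,1.]); L=np.cross(U,F)
def tool(t):
    t=np.radians(t); z=np.cos(t)*F-np.sin(t)*U; return R.from_matrix(np.c_[L,np.cross(z,L),z])
def row(p0,q0,p,q):
    q0=R.from_quat(q0) if not isinstance(q0,R) else q0
    return np.r_[np.degrees((q0.inv()*q).as_rotvec()),1000*q0.inv().apply(np.array(p)-p0)].round(1)
E
python3 - <<'E'
from h import *
s=r.sense(); a=(s['position'],s['ee_rot'])
print(row(*a,[.43,.02,.25],tool(90)))
q=tool(55); z=q.apply([0,0,1])
print(row([.43,.02,.25],tool(90),B+(.0187-.08)*z,q), B+(.0187-.08)*z)
E
```

```text
[  -0.    -0.   -70.4  422.6 -543.1  -53. ]
[-35.    0.   -0.  126.8 -12.3  83.8] [0.43103341 0.14738504 0.16621402]
```

```bash
python3 -m inch '0 0 -70.4 423 -543 -53 60;0 0 -70.4 423 -543 -53 60;0 0 -70.4 423 -543 -53 60;0 0 -70.4 423 -543 -53 60;0 0 -70.4 423 -543 -53 60;0 0 -70.4 423 -543 -53 60;0 0 -70.4 423 -543 -53 60;0 0 -70.4 423 -543 -53 60;0 0 -70.4 423 -543 -53 60;0 0 -70.4 423 -543 -53 60;0 0 -70.4 423 -543 -53 60;0 0 -70.4 423 -543 -53 60;0 0 -70.4 423 -543 -53 34;0 0 -70.4 423 -543 -53 34;0 0 -70.4 423 -543 -53 34'
python3 -m inch '-10 0 0 30 0 10 34;-20 0 0 60 0 30 34;-30 0 0 100 -6 60 34;-35 0 0 127 -12 84 34;-35 0 0 127 -12 84 34;-35 0 0 127 -12 84 34;-35 0 0 127 -12 84 34'
python3 - <<'E'
from h import *
s=r.sense(); q=tool(55); z=q.apply([0,0,1])
print(s['qpos'],s['grip_width'],row(s['position'],s['ee_rot'],B+.0187*z,q))
import cv2
o=[]
for c,b in (('side',(190,130)),('top',(170,120))):
    im=cv2.resize(r.grab_frame(c)[b[1]:b[1]+150,b[0]:b[0]+160,::-1],None,fx=2.5,fy=2.5,interpolation=cv2.INTER_CUBIC)
    tip=s['position']; zz=R.from_quat(s['ee_rot']).apply([0,0,1])
    for k in (0,.03,.0613):
        u=(proj(c,tip+k*zz)-b+.5)*2.5; cv2.drawMarker(im,tuple(int(v) for v in u),(0,0,255),0,10,1)
    o.append(im)
cv2.imwrite('pics/pre.png',np.hstack(o))
E
```

```text
time_s: 2.28
position: [0.4301, 0.0188, 0.25]
ee_rot: [0.744, 0.668, -0.0, 0.0]
ft_force: [-0.2, 0.6, -0.2]
grip_width: 0.399
finger_force: 0.0
time_s: 3.15
position: [0.4306, 0.147, 0.165]
ee_rot: [0.708, 0.639, 0.2, 0.223]
ft_force: [-0.1, -0.5, 0.6]
grip_width: 0.399
finger_force: 0.0
[ 0.66058008 -0.06808405  2.41054761 -0.92306403  0.52096342  1.51829159] 0.3991288436839106 [-0.1  0.   0.2  0.4  1.1 79.2]
```

View pics/pre.png

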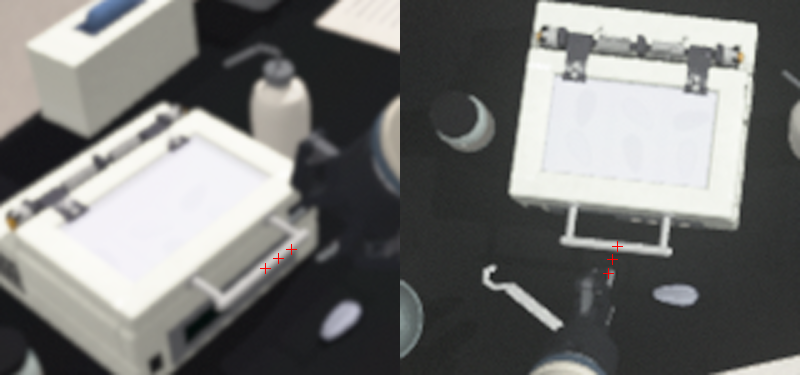

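The pre-grasp picture shows the projected grasp line ending on the bar in both views, at (265,268) side and (617,247) top. The fingers themselves look a bit off the line, so I'll overlay the pad corners on a closer crop.

```bash
python3 - <<'E'
from h import *
import cv2
s=r.sense(); Q=R.from_quat(s['ee_rot']); print(Q.as_matrix().round(2))
o=[]
for c,b in (('side',(280,170)),('top',(210,195))):
    im=cv2.resize(r.grab_frame(c)[b[1]:b[1]+80,b[0]:b[0]+80,::-1],None,fx=5,fy=5,interpolation=cv2.INTER_CUBIC)
    for x,y,col in ((-.011,.017,(0,0,255)),(.011,.017,(0,0,255)),(-.011,-.017,(0,255,0)),(.011,-.017,(0,255,0))):
        u=[tuple(int(v) for v in (proj(c,s['position']+Q.apply([x,y,k]))-b+.5)*5) for k in (-.008,-.05)]; cv2.line(im,*u,col,1)
    o.append(im)
cv2.imwrite('pics/pre2.png',np.hstack(o))
E
```

```text
[[ 0.1   0.81  0.57]
 [ 0.99 -0.09 -0.06]
 [-0.    0.57 -0.82]]
```

View pics/pre2.png

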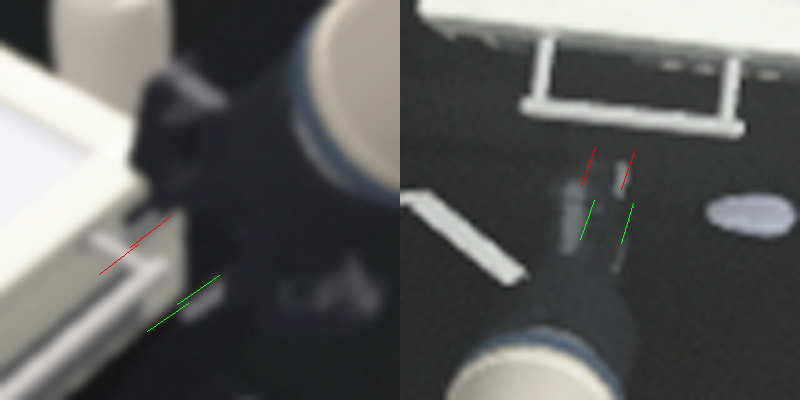

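The finger tips lie close to the projected pads, slightly retracted as expected when open. I'll advance along the tool axis.

```bash
python3 -m inch '0 0 0 0 1 15 34;0 0 0 0 1 30 34;0 0 0 0 1 42 34;0 0 0 0 1 52 34;0 0 0 0 1 60 34;0 0 0 0 1 68 34;0 0 0 0 1 74 34;0 0 0 0 1 79 34;0 0 0 0 1 79 34;0 0 0 0 1 79 34'
python3 - <<'E'
from h import *
import cv2
s=r.sense(); print(s['ft_force'],s['finger_force'],row(s['position'],s['ee_rot'],B+.0187*tool(55).apply([0,0,1]),tool(55)))
o=[]
for c,b in (('side',(270,180)),('top',(210,180))):
    o.append(cv2.resize(r.grab_frame(c)[b[1]:b[1]+80,b[0]:b[0]+80,::-1],None,fx=5,fy=5,interpolation=cv2.INTER_CUBIC))
cv2.imwrite('pics/at.png',np.hstack(o))
E
```

```text
time_s: 4.6
position: [0.4775, 0.1436, 0.1064]
ee_rot: [0.71, 0.639, 0.199, 0.222]
ft_force: [-0.8, 0.6, 0.3]
grip_width: 0.399
finger_force: 0.0
[-0.83640841  0.56960919  0.26654968] 0.0 [-0.3  0.1  0.  -1.1 -3.9  4.3]
```

View pics/at.png

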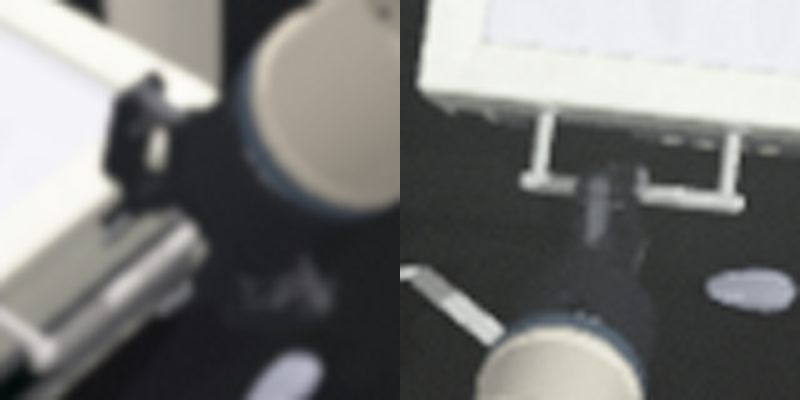

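The fingers straddle the bar near its middle: crop (610,190) top, and upper finger between bar and lid at (115,210) side. No contact force shows, so I'll close.

```bash
python3 -m inch '0 0 0 0 -2 2 20;0 0 0 0 -2 2 12;0 0 0 0 -2 2 6;0 0 0 0 -2 2 2;0 0 0 0 -2 2 2;0 0 0 0 -2 2 2;0 0 0 0 -2 2 2;0 0 0 0 -2 2 2'
python3 - <<'E'
from h import *
s=r.sense();Q=R.from_quat(s['ee_rot']); z=Q.apply([0,0,1]); g=s['position']-.0187*z
print('grip width mm',s['grip_width']*85.4,'grasp pt',g.round(4),'tilt',np.degrees(np.arcsin(-z[2])))
H=B+.24*F; d=g-H
print('len',np.hypot(d@F,d[2]),'a',np.degrees(np.arctan2(d[2],-d@F)),'along',d@L)
E
```

```text
time_s: 5.7
position: [0.4769, 0.1439, 0.1049]
ee_rot: [0.71, 0.639, 0.198, 0.221]
ft_force: [0.5, 0.2, 0.0]
grip_width: 0.026
finger_force: 0.0
grip width mm 2.24490915329329 grasp pt [0.4664 0.1451 0.1203] tilt 55.48583114595057
len 0.23983473231578117 a 1.0192501181085607 along 0.0014309547999483523
```

The fingers shut on nothing, so the bar wasn't between the pads. I'll look again.

```bash
python3 - <<'E'
from h import *
import cv2
s=r.sense(); Q=R.from_quat(s['ee_rot']); o=[]
for c,b in (('side',(255,175)),('top',(210,170))):
    im=cv2.resize(r.grab_frame(c)[b[1]:b[1]+80,b[0]:b[0]+80,::-1],None,fx=5,fy=5,interpolation=cv2.INTER_CUBIC)
    for x,col in ((-.011,(0,0,255)),(.011,(0,255,0))):
        u=[tuple(int(v) for v in (proj(c,s['position']+Q.apply([x,0,k]))-b+.5)*5) for k in (0,-.05)]; cv2.line(im,*u,col,1)
    for k in (-.0655,.0655):
        u=(proj(c,B+k*L)-b+.5)*5; cv2.drawMarker(im,tuple(int(v) for v in u),(255,0,255),0,12,1)
    o.append(im)
    for t in ('lid_bar','lid_hinge'): print(c,t,[(np.round(d['pixel'],1),round(d['confidence'],2)) for d in r.place_of(c,t)][:2])
cv2.imwrite('pics/shut.png',np.hstack(o))
E
```

```text
side lid_bar [(array([296.6, 235.9]), 0.57)]
side lid_hinge [(array([229.4, 196.5]), 0.67)]
top lid_bar [(array([255.1, 217. ]), 0.65)]
top lid_hinge [(array([263.5, 135.9]), 0.73)]
```

View pics/shut.png

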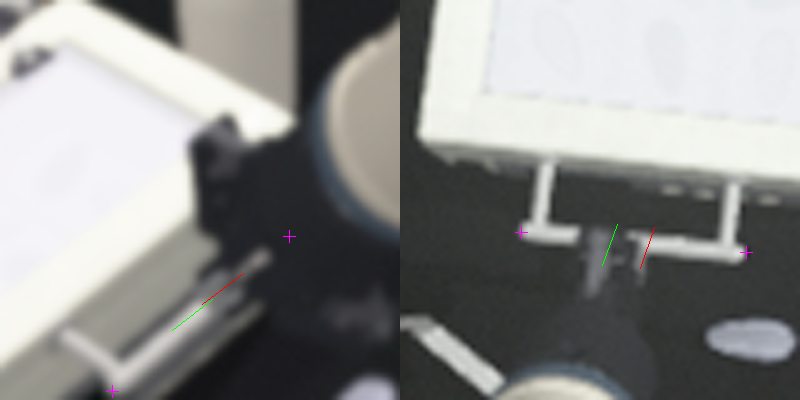

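The picture shows the bar running unbroken behind the projected fingertips (side crop (172,331)). The real tips seem to sit short of, or above, where I expected. I'll measure where the fingers occlude the scene by differencing against the first pictures.

```bash
python3 - <<'E'
from h import *
import cv2
s=r.sense(); Q=R.from_quat(s['ee_rot'])
print('force',s['ft_force'].round(1) if hasattr(s['ft_force'],'round') else s['ft_force'])
ks=np.arange(.02,-.1,-.005)
for c in ('side','top'):
    im=r.grab_frame(c)[:,:,::-1]; a=cv2.imread(f'pics/{c}0.png'); cv2.imwrite(f'pics/{c}_shut.png',im)
    D=np.abs(im.astype(int)-a).max(2).astype(np.float32)
    for x in (-.008,0,.008):
        u=np.array([proj(c,s['position']+Q.apply([x,0,k])) for k in ks]).astype(np.float32)
        print(c,x,cv2.remap(D,u[:,:1].copy(),u[:,1:].copy(),1).ravel().astype(int))
    P=s['position']; p0=proj(c,P)
    print(c,'px per 10mm: tool x,y,z',[ (proj(c,P+Q.apply(v))-p0).round(1) for v in np.eye(3)*.01],'world',[(proj(c,P+v)-p0).round(1) for v in np.eye(3)*.01],p0.round(1))
    g=D[int(p0[1])-20:int(p0[1])+21:2, int(p0[0])-24:int(p0[0])+25:2]
    print('\n'.join(''.join('#' if v>40 else '+' if v>15 else '.' for v in rr) for rr in g))
E
```

```text
force [-0.2  0.3  0.1]
side -0.008 [  0   0   0   1   7  25  51  68  80  90  99 110 117 115 109 105 106 102
  88  87 102 137 164 169]
side 0 [  0   0   0   0   1   0   2   9  30  57  74  84  94 102 115 122 116 109
 107 107  99  87  92 115]
side 0.008 [  0   0   0   0   0   1   0   0   0   2  12  34  63  79  88  98 106 115
 122 115 109 110 108  96]
side px per 10mm: tool x,y,z [array([-2.7,  2.4]), array([-2.6, -3.1]), array([-1.5,  1.2])] world [array([-3.3, -1.6]), array([-2.4,  2.5]), array([-0.2, -2.8])] [292. 238.]
.............############
.............############
.............+###########
..............+##########
...............##########
..............###########
.............##+########+
.............+.+#######+.
..............+#######+..
..............##+++++....
..............++++...+...
.........................
.........................
.........................
.........................
.........................
.........................
.........................
.........................
.........................
.........................
top -0.008 [ 2  2  2  1  2  2
[... 291 characters left out ...]
 x,y,z [array([-3.4, -0.3]), array([ 0.1, -3. ]), array([ 0.6, -1.6])] world [array([ 0. , -3.4]), array([-3.4,  0.1]), array([-0.4, -0.4])] [256.7 214.7]
.........................
.........................
.........................
.........................
.........................
.........................
.........................
.........................
.........................
.........................
.........................
.......#####+............
......+######+...........
.......+##.+++...........
........##+++#...........
........##...#...........
.......+#+...+...........
.......+#++..............
........+++..............
.......+.................
..........++.............
```

```bash
python3 - <<'E'
import cv2, numpy as np
o=[]
for c,b in (('side',(272,205)),('top',(230,196))):
    im=cv2.imread(f'pics/{c}_shut.png')[b[1]:b[1]+50,b[0]:b[0]+50]
    im=cv2.resize(im,None,fx=8,fy=8,interpolation=cv2.INTER_CUBIC)
    o.append((255*(im/255.)**.5).astype(np.uint8))
cv2.imwrite('pics/z.png',np.hstack(o))
E
```

```text
(no output)
```

View pics/z.png

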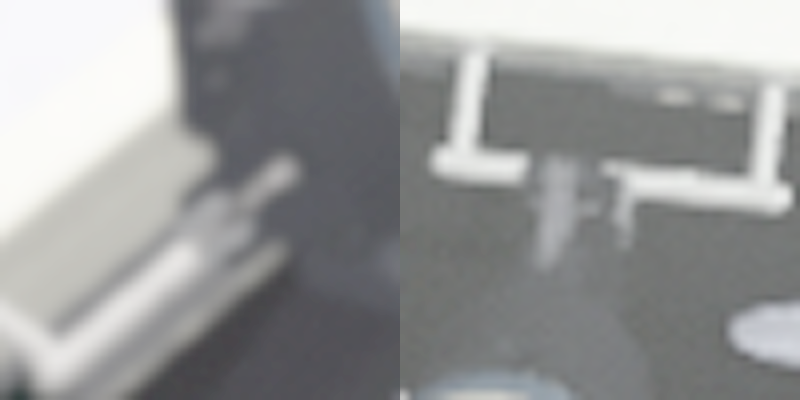

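The lit fingertips in both views sit about 30 mm back along the tool axis from the reported TCP: side shift about (+5,−4) px, top about (−2,+5) px. This explains closing just short of the bar. I'll open, advance in small steps while watching the force, then close.

```bash
python3 -m inch '0 0 0 0 -2 0 34;0 0 0 0 -2 0 34;0 0 0 0 -2 0 34;0 0 0 0 -2 0 34;0 0 0 0 -2 5 34;0 0 0 0 -2 10 34;0 0 0 0 -2 13 34;0 0 0 0 -2 13 34'
python3 -m inch '0 0 0 0 0 3 34;0 0 0 0 0 6 34;0 0 0 0 0 6 34'
python3 -m inch '0 0 0 0 0 3 34;0 0 0 0 0 5 34;0 0 0 0 0 5 34'
```

```text
time_s: 7.1
position: [0.4827, 0.1446, 0.099]
ee_rot: [0.711, 0.639, 0.194, 0.219]
ft_force: [-0.7, 0.7, -0.7]
grip_width: 0.399
finger_force: 0.0
time_s: 7.48
position: [0.486, 0.1448, 0.0965]
ee_rot: [0.712, 0.64, 0.192, 0.218]
ft_force: [0.1, -0.1, 0.1]
grip_width: 0.398
finger_force: 0.0
time_s: 7.85
position: [0.4887, 0.1449, 0.0944]
ee_rot: [0.712, 0.64, 0.191, 0.217]
ft_force: [-0.2, 0.4, -0.9]
grip_width: 0.4
finger_force: 0.0
```

```bash
python3 - <<'E'
from h import *
import cv2
s=r.sense();Q=R.from_quat(s['ee_rot']); print(np.round(s['qpos'],3),s['ft_force'],'tilt',np.degrees(np.arcsin(-Q.apply([0,0,1])[2])), Q.as_matrix().round(3).tolist())
o=[]
for c,b in (('side',(262,195)),('top',(225,190))):
    im=r.grab_frame(c)[b[1]:b[1]+60,b[0]:b[0]+60,::-1]
    im=cv2.resize(im,None,fx=6.6,fy=6.6,interpolation=cv2.INTER_CUBIC)
    im=(255*(im/255.)**.5).astype(np.uint8)
    for y,col in ((.017,(0,0,255)),(-.017,(0,255,0))):
        u=[tuple(int(v) for v in (proj(c,s['position']+Q.apply([0,y,k]))-b+.5)*6.6) for k in (-.008,-.05)]; cv2.line(im,*u,col,1)
    o.append(im)
cv2.imwrite('pics/z2.png',np.hstack(o))
E
```

```text
[ 0.538  0.184  2.371 -1.295  0.358  1.836] [-0.20979755  0.38985519 -0.8854506 ] tilt 56.39686462939486 [[0.108, 0.828, 0.55], [0.994, -0.087, -0.065], [-0.006, 0.553, -0.833]]
```

View pics/z2.png

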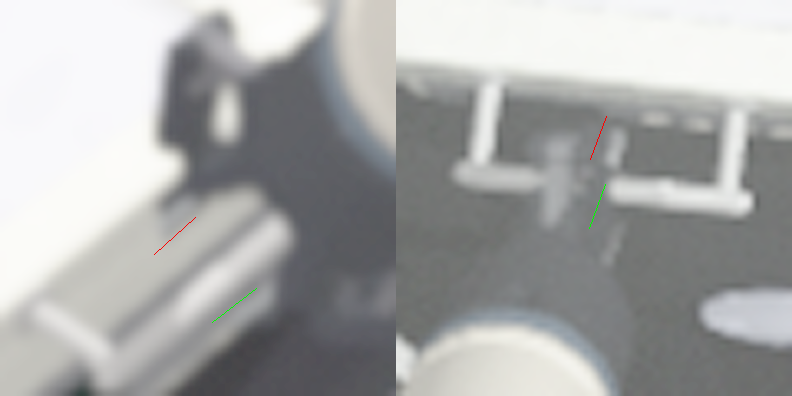

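The picture shows the bar only just inside the tips: upper tip at side crop (175,215), lower at about (270,285). Joint 4 is also at its limit (−1.295), so this 55° approach can't be tracked. I'll back out and come in steeper, at about 80°, which frees joint 4.

```bash
python3 -m inch '0 0 0 0 0 -20 34;0 0 0 0 0 -40 34;0 0 0 0 0 -60 34;0 0 0 0 0 -80 34;0 0 0 0 0 -80 34;0 0 0 0 0 -80 34'
python3 - <<'E'
from h import *
s=r.sense(); print(np.round(s['qpos'],3)); q=tool(80); z=q.apply([0,0,1])
print(row(s['position'],s['ee_rot'],B+(.0187-.075)*z,q))
E
```

```text
time_s: 8.7
position: [0.4448, 0.1502, 0.1608]
ee_rot: [0.712, 0.64, 0.191, 0.217]
ft_force: [1.3, 0.4, -0.0]
grip_width: 0.4
finger_force: 0.0
[ 0.629 -0.032  2.376 -0.878  0.511  1.456]
[23.6  0.4 -0.  -4.2 15.8 -2.2]
```

```bash
python3 -m inch '8 0 0 -2 5 -5 34;16 0 0 -4 10 -5 34;23.6 0.4 0 -4 16 -2 34;23.6 0.4 0 -4 16 -2 34;23.6 0.4 0 -4 16 -2 34;23.6 0.4 0 -4 16 -2 34'
python3 - <<'E'
from h import *
import cv2
s=r.sense(); print(np.round(s['qpos'],3)); q=tool(80); z=q.apply([0,0,1]); Q=R.from_quat(s['ee_rot'])
print(row(s['position'],s['ee_rot'],B+.0187*z,q),r.grip_point_offset)
for c in ('side','top'):
    im=r.grab_frame(c)[:,:,::-1]; a=cv2.imread(f'pics/{c}0.png'); cv2.imwrite(f'pics/{c}_80.png',im)
    D=np.abs(im.astype(int)-a).max(2).astype(np.float32); p0=proj(c,s['position']); P=s['position']
    print(c,p0.round(1),'px/10mm tool xyz',[(proj(c,P+Q.apply(v))-p0).round(1) for v in np.eye(3)*.01])
    g=D[int(p0[1])-24:int(p0[1])+25:2, int(p0[0])-24:int(p0[0])+25:2]
    print('\n'.join(''.join('#' if v>30 else '+' if v>10 else '.' for v in rr) for rr in g))
E
```

```text
time_s: 9.45
position: [0.4555, 0.1441, 0.1704]
ee_rot: [0.741, 0.666, 0.057, 0.065]
ft_force: [0.7, -0.1, -0.2]
grip_width: 0.403
finger_force: 0.0
[ 0.367  0.066  2.084 -0.109  0.841  0.54 ]
[-0.   0.1 -0.1  0.9  0.9 74.1] 0.0187
side [298.1 222.6] px/10mm tool xyz [array([-2.8,  2.4]), array([-3.2, -2.4]), array([-0.4,  2.6])]
.......+#####.+######++##
.......+#####.+#######+#+
.......######..#######++.
.......######..+######...
.......+####+..+######...
........###+...+######...
........+#+....#######...
...............#######...
..............+######+...
..............+#####.....
..............+####......
...............+++.......
.........................
.........................
.........................
.........................
.........................
.........................
.........................
.........................
.........................
.........................
.........................
.........................
.........................
top [253.7 219.7] px/10mm tool xyz [array([-3.6, -0.3]), array([ 0.3, -3.6]), array([ 0.5, -0.3])]
.........................
.......+####+............
......+######............
.....++#.#####...........
...#######.###...........
.+###+#####..+...........
#####.######+............
#####+######+............
####+########+...........
###############..........
###+#+########+..........
####+++.+++####..........
###############..........
################.........
################+........
################+........
#################........
#################+.......
#################++......
##################+.++...
##################++.....
##################+++....
###################.++...
###################+.+...
###################.+....
```

Frame differencing gives a clean measure. The fingertip midpoint is (+2,−7) px from the projected TCP in the side view, so the tips are about 24 mm short along the tool axis (part swing-back, part offset). I'll advance 74+20 mm.

```bash
python3 -m inch '0 0 0 1 1 20 34;0 0 0 1 1 40 34;0 0 0 1 1 55 34;0 0 0 1 1 65 34;0 0 0 1 1 73 34;0 0 0 1 1 80 34;0 0 0 1 1 86 34;0 0 0 1 1 90 34;0 0 0 1 1 94 34;0 0 0 1 1 94 34;0 0 0 1 1 94 34'
python3 -c "
from h import *
s=r.sense(); print(np.round(s['qpos'],3)); q=tool(80); print(row(s['position'],s['ee_rot'],B+.0387*q.apply([0,0,1]),q))"
```

```text
time_s: 10.92
position: [0.4738, 0.1441, 0.0794]
ee_rot: [0.741, 0.666, 0.058, 0.065]
ft_force: [0.4, 0.1, -0.1]
grip_width: 0.397
finger_force: 0.0
[ 0.351  0.237  2.134 -0.133  0.617  0.559]
[ 0.   0.  -0.1 -1.2 -1.2  1.3]
```

```bash
python3 -m inch '0 0 0 0 -1 0 20;0 0 0 0 -1 0 12;0 0 0 0 -1 0 5;0 0 0 0 -1 0 2;0 0 0 0 -1 0 2;0 0 0 0 -1 0 2;0 0 0 0 -1 0 2;0 0 0 0 -1 0 2'
```

```text
time_s: 11.92
position: [0.4714, 0.1441, 0.0788]
ee_rot: [0.741, 0.666, 0.057, 0.064]
ft_force: [-6.7, 1.7, 5.0]
grip_width: 0.092
finger_force: 58.7
```

Gripped: 58.7 N on the pad, opening held by the bar. Next I'll work out the arc about the hinge in tool axes.

```bash
python3 - <<'E'
from h import *
s=r.sense(); p=s['position'];Q=R.from_quat(s['ee_rot']); H=B+.24*F
for a in list(range(3,64,3)):
    M=R.from_rotvec(np.radians(a)*L); print(a,row(p,Q,H+M.apply(p-H),M*Q))
E
```

```text
3 [  3.   -0.   -0.   -0.    0.5 -12.4]
6 [  6.   -0.   -0.   -0.    1.7 -24.8]
9 [  9.   -0.   -0.   -0.    3.5 -37.1]
12 [ 12.   -0.   -0.   -0.    6.  -49.3]
15 [ 15.   -0.   -0.   -0.    9.  -61.4]
18 [ 18.   -0.   -0.   -0.   12.8 -73.2]
21 [ 21.   -0.   -0.   -0.   17.1 -84.9]
24 [ 24.   -0.   -0.   -0.   22.  -96.3]
27 [  27.    -0.    -0.    -0.    27.6 -107.4]
30 [ 3.000e+01 -1.000e-01 -0.000e+00 -0.000e+00  3.370e+01 -1.183e+02]
33 [ 3.300e+01 -1.000e-01 -0.000e+00  0.000e+00  4.030e+01 -1.288e+02]
36 [ 3.600e+01 -1.000e-01 -0.000e+00  0.000e+00  4.750e+01 -1.389e+02]
39 [ 3.900e+01 -1.000e-01 -0.000e+00  0.000e+00  5.520e+01 -1.487e+02]
42 [ 4.20e+01 -1.00e-01 -0.00e+00  0.00e+00  6.35e+01 -1.58e+02]
45 [ 4.500e+01 -1.000e-01 -0.000e+00  0.000e+00  7.220e+01 -1.669e+02]
48 [ 4.800e+01 -1.000e-01 -0.000e+00  0.000e+00  8.130e+01 -1.753e+02]
51 [ 5.100e+01 -1.000e-01 -0.000e+00  1.000e-01  9.090e+01 -1.832e+02]
54 [ 5.400e+01 -1.000e-01 -0.000e+00  1.000e-01  1.009e+02 -1.907e+02]
57 [ 5.700e+01 -1.000e-01 -0.000e+00  1.000e-01  1.112e+02 -1.975e+02]
60 [ 6.000e+01 -1.000e-01 -0.000e+00  1.000e-01  1.219e+02 -2.039e+02]
63 [ 6.300e+01 -1.000e-01 -0.000e+00  1.000e-01  1.330e+02 -2.096e+02]
```

```bash
python3 -m inch '1.5 0 0 0 0 -6 2;3 0 0 0 0.5 -12.4 2;6 0 0 0 1.7 -24.8 2;9 0 0 0 3.5 -37 2;12 0 0 0 6 -49 2;15 0 0 0 9 -61.4 2;18 0 0 0 12.8 -73 2;21 0 0 0 17 -85 2;24 0 0 0 22 -96 2;27 0 0 0 27.6 -107.4 2;30 0 0 0 33.7 -118 2;30 0 0 0 33.7 -118 2;30 0 0 0 33.7 -118 2'
cat > a.py <<'E'
from h import *
s=r.sense();Q=R.from_quat(s['ee_rot']); z=Q.apply([0,0,1]); H=B+.24*F; p=s['position']
# bar sits near TCP-.0387 z (as grasped)
d=p-.0387*z-H; print('q',np.round(s['qpos'],2),'len',np.hypot(d@F,d[2]).round(4),'a deg',np.degrees(np.arctan2(d[2],-d@F)).round(1),'rad',np.arctan2(d[2],-d@F).round(3),'tilt',np.degrees(np.arctan2(-z[2],z@F)).round(1))
for t in ('lid_bar',):
  for c in ('side','top'):
    im=r.grab_frame(c); print(c,[(np.round(e['pixel'],1),round(e['confidence'],2)) for e in r.place_of(c,t)][:2], 'model px',proj(c,H+d).round(1))
E
python3 a.py
```

```text
time_s: 13.55
position: [0.4841, 0.1423, 0.2009]
ee_rot: [0.732, 0.658, -0.118, -0.13]
ft_force: [-5.3, -1.4, 0.6]
grip_width: 0.093
finger_force: 59.6
q [0.2  0.37 1.65 0.11 1.46 0.28] len 0.2412 a deg 30.2 rad 0.527 tilt 110.2
side [(array([284.2, 192.5]), 0.54)] model px [282.7 194. ]
top [] model px [251.7 201.5]
```

The lid follows: the model bar pixel (282.7,194.0) agrees with the detected (284.2,192.5). Continuing the arc past balance.

```bash
python3 - <<'E'
from h import *
s=r.sense(); p=s['position'];Q=R.from_quat(s['ee_rot']); H=B+.24*F
np.set_printoptions(suppress=True)
for a in (3,6,9,12,15,18,21,24,27,30,32):
    M=R.from_rotvec(np.radians(a)*L); print(a,row(p,Q,H+M.apply(p-H),M*Q))
E
```

```text
3 [  3.   -0.   -0.   -0.    0.5 -12.4]
6 [  6.   -0.   -0.   -0.    1.6 -24.8]
9 [  9.   -0.   -0.   -0.    3.4 -37.1]
12 [ 12.   -0.   -0.   -0.    5.9 -49.3]
15 [ 15.   -0.   -0.   -0.    9.  -61.4]
18 [ 18.   -0.   -0.   -0.   12.6 -73.2]
21 [ 21.   -0.   -0.   -0.1  17.  -84.9]
24 [ 24.   -0.   -0.   -0.1  21.9 -96.3]
27 [  27.    -0.    -0.    -0.1   27.4 -107.5]
30 [  30.    -0.    -0.    -0.1   33.5 -118.3]
32 [  32.    -0.    -0.    -0.1   37.8 -125.4]
```

```bash
python3 -m inch '3 0 0 0 0.5 -12.4 2;6 0 0 0 1.6 -24.8 2;9 0 0 0 3.4 -37 2;12 0 0 0 6 -49 2;15 0 0 0 9 -61.4 2;18 0 0 0 12.6 -73 2;21 0 0 0 17 -85 2;24 0 0 0 22 -96 2;27 0 0 0 27.4 -107.5 2;30 0 0 0 33.5 -118 2;32 0 0 0 38 -125 2;32 0 0 0 38 -125 2;32 0 0 0 38 -125 2;32 0 0 0 38 -125 2'
python3 a.py
```

```text
time_s: 15.5
position: [0.5633, 0.1324, 0.3057]
ee_rot: [0.669, 0.6, -0.294, -0.325]
ft_force: [-1.8, -11.4, 2.1]
grip_width: 0.094
finger_force: 60.2
q [0.12 0.77 1.02 0.22 2.24 0.28] len 0.2409 a deg 62.4 rad 1.09 tilt 142.0
side [(array([247.2, 144.8]), 0.91)] model px [248.6 144.6]
top [] model px [251.6 158.1]
```

The lid is past balance at about 1.09 rad, and the side detection (247.2,144.8) matches the model (248.6,144.6). Now I'll bring it back 17° to about 0.79 rad.

```bash
python3 -m inch '-1.5 0 0 0 0 6 2;-3 0 0 0 0.2 12.5 2;-6 0 0 0 1 25 2;-9 0 0 0 2.5 37.4 2;-12 0 0 0 4.6 49.7 2;-15 0 0 0 7.3 62 2;-16 0 0 0 8.4 66 2;-17 0 0 0 9.5 70 2;-17 0 0 0 9.5 70 2;-17 0 0 0 9.5 70 2;-17 0 0 0 9.5 70 2;-17 0 0 0 9.5 70 2'
python3 a.py; python3 - <<'E'
from h import *
import cv2
o=[]
for c,b in (('side',(60,60)),('top',(130,90))):
    o.append(cv2.resize(r.grab_frame(c)[b[1]:b[1]+260,b[0]:b[0]+260,::-1],(400,400)))
cv2.imwrite('pics/end.png',np.hstack(o)); print(np.abs(r.sense()['dq']).max())
E
```

```text
time_s: 17.2
position: [0.5136, 0.1385, 0.2554]
ee_rot: [0.709, 0.637, -0.202, -0.223]
ft_force: [-4.6, -5.8, 3.5]
grip_width: 0.093
finger_force: 60.3
q [0.16 0.54 1.37 0.15 1.83 0.26] len 0.2411 a deg 45.2 rad 0.789 tilt 125.1
side [(array([267.8, 169.9]), 0.55)] model px [268.8 169.9]
top [] model px [251. 184.]
0.0015384859127486052
```

View pics/end.png

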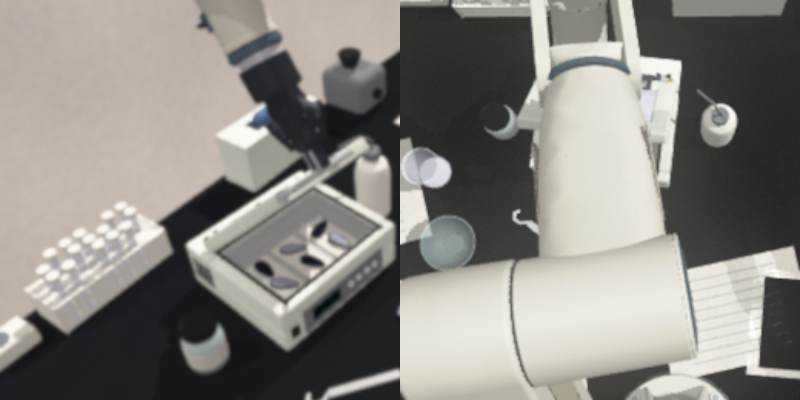

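The picture shows the lid held about half open by the gripper on the bar (side crop about (320,165)). The jar (205,345), the wash bottle and the other things visible are where they were. I'm handing in.

```bash
python3 -c "
from workcell import r
print(r.hand_in())"
```

```text
the job is handed in; nothing more can be done
None
```

I raised the lid to about 1.09 rad, past the balance point, and brought it back to about 0.79 rad. It was still gripped at 60 N when I handed in, at 17.2 s. The angles come from the arm pose and agree with the camera, and the bystanders still in view looked unmoved. The hand-in gave no verdict.

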